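# Free the lid ratchet and shut the centrifuge

### The arm

A 6-joint arm with a two-finger parallel gripper is mounted at the origin on the work surface. World frame = base frame: x ahead of the robot, y to its left, z up, the work surface at z = 0. Lengths are in m, angles in rad, forces in N, time in s.
With the tool pointing down it reaches from about 0.225 to 0.875 m from the base axis. Payload 3.4 kg.
Tool frame: the origin (TCP) lies at the very end of the fingers, on their centre line; the grasp point (between the pads) lies 19 mm behind it; x points along the fingers, z is the direction in which the jaws open and shut, and the axes are right-handed (so a half turn about x gives the same grasp; the last joint's range is limited). The gripper opens to 85 mm and grips with 20 to 120 N. Pads are 22 mm wide; open, the fingers measure 114 mm over their backs; the gripper's body (76 mm by 85 mm) begins 54 mm behind the grasp point. The pads swing forward as they close: fully open they stand 13 mm farther back than shut.
Start: joints at [-1.379, 0.276, 1.505, -0, 1.361, -0.121], TCP at [0.177, -0.547, 0.231] pointing down, gripper open.
Joint ranges: [-2.89, 2.89], [-0.75, 2.08], [0.22, 2.7], [-1.18, 4.32], [0.11, 2.71], [-2.7, 2.7]. Speed limits (rad/s): [2.57, 2.57, 3.14, 3.14, 3.14, 3.14].

### API

Orientations are given as a unit quaternion [x, y, z, w].
In Python, from station import bot, cams gives the robot as it stands. The module is installed in compiled form; this text tells all that it offers.
- The arm moves only by the tool move_arm, never from a script. Its argument "motion" is one flat list of numbers, 7 for each row, row after row: the shift along the tool's x, y, z each as a share of 0.03 m, from -1 to 1, then the turn, a rotation vector about the tool's x, y, z each as a share of 0.08 rad, from -1 to 1, then the closure, from 0 (fully open) to 1 (shut). In form: [x, y, z, wx, wy, wz, jaw, x, y, z, wx, wy, wz, jaw, ...]. A call has exactly 10 rows; each row shifts and turns the commanded pose from where the row before left it, along the tool's axes as they then stand; what a row does not reach is not made up. A row lasts 1/12 s, in which the tool goes at most 41.7 mm and 7.16 degrees, less where a joint would pass 70% of its speed; a pose out of reach is approached as far as the arm can. A call with a number of a shift or a turn outside -1 to 1 is refused whole. A call with a gripper value outside its range is refused whole. The fingers move at their own pace and stop on an object; "grip_force" is the grip in N (left out, the last holds). Time passes only in rows, so rows that do not move let the fingers close, or fill a call up. It gives the time, the measured TCP pose, the force and the opening at its end, in the units of the state.
- bot.read_state(): the state, without advancing time (a new reading comes with each control period).
- cams.read_camera(name): name is "scene" or "top" or "wrist"; returns the picture (480x640x3 uint8, red, green, blue); there is no depth.
- cams.camera_model(name): a dict with "vfov" (degrees; the focal length in pixels is half the picture's height over the tangent of half this angle, whatever the lens; pixels are square), "cx", "cy" (the principal point, pixels), "dist" ([k1, k2, p1, p2, k3] as OpenCV has them; the pictures are not rectified), "view" (4x4, takes a point from world to camera coordinates); the wrist camera has in their place "mount" (4x4, takes a point from camera to tool coordinates, whose origin is the TCP and whose axes are the tool frame's). Camera axes: x right, y down, z forward; pixel columns grow to the right and rows downward; lengths in m; the calibration is good to about 2 mm. A picture is of the moment at which its call begins: read the wrist's pose just before it. camera_model takes no time and is no camera call.
- bot.hand_in(): hands the job in, once; it reports no verdict.
The state is a dict: "t": time; "qpos": joint angles; "joint_velocities": joint speeds; "effort": joint torques, N m; "eef_pos": TCP position; "tcp_rot": TCP orientation; "contact_force": force on the tool from outside, world axes, zero at the start; "ft_torque": the same for the moment, N m; "finger_gap": opening from 0.0 (shut) to 1.0 (fully open).
Only numpy, scipy, OpenCV 4.12 (cv2) and the standard library are available. Lean on these libraries where they do the work, as an engineer would, in place of code of your own. Each camera call takes 0.05 s, during which the arm holds its last target.

### The job

The centrifuge lid is propped open by the ratchet on its side. With your fingertips, press the red pawl paddle down all the way until it flips over and stays down by itself, then push the lid down past its teeth until it is fully shut. Nothing needs grasping: do not lift the lid, do not force it while the pawl still holds it, and do not disturb the bottle, jar, beaker or tip box standing round the machine.

Things in the scene. Friction and masses are not known exactly. Their poses are not given: they have to be found in the camera images.
- centrifuge: White benchtop centrifuge housing, fixed to the bench, 250 (x) by 180 (y) by 122 mm high. Origin: centre of its underside, on the bench. Own axes: -x is its front (dark control panel), +x its rear (lid hinge), -y its right side with the ratchet, z up. The red pawl arm and paddle stand out from the right side to y = -0.176 m (own frame).
- lid_hinge (a point): Point on the lid's hinge axis, mid-width, at (0.090, 0, 0.128) m in the centrifuge's own frame. The axis runs along the centrifuge's y. The point turns with the lid: at joint lid = 0 its axes are those of the centrifuge; its -x axis points from the hinge along the lid to its front edge.
- lid_push (a point): Point on the top (outer) face of the white lid, mid-width, on the blue strip, 185 mm from the hinge axis and 20 mm from the front edge; a good place to push. Axes as the lid: z is the top face's outward normal, -x towards the front edge. The lid is a plate 200 mm long (5 to 205 mm from the hinge axis), 168 wide, 14 thick, its top face 10 mm above the hinge axis when shut.
- lid (a joint): Lid angle, rad: 0 = fully shut (level, hard stop), larger = more open; starts at 0.42 to 0.80. Stiff hinge: the lid stays where it is left and takes about 3 to 7 N at the blue strip to push down. A steel sector on its right side has teeth every 0.15 rad; with the pawl engaged the lid drops at most about 0.16 rad to the next tooth and stops hard.
- paddle (a point): Centre of the top face of the red pawl paddle (34 mm along x, 56 along y, 6 thick) at the centrifuge's right side, 148 mm from its mid-plane, 70 to 85 mm above the bench while engaged. Fully pressed it is at 43 mm, having gone almost straight down. The raised lid's side edge is 64 mm inward (centrifuge +y) and may stand higher: keep the gripper's body clear of it.
- pawl (a joint): Pawl angle, rad: 0 to 0.14 = engaged or riding on the teeth (start), 0.40 = fully pressed and free (hard stop). Turns about an axis along the centrifuge's y, 105 mm to the rear of the paddle's centre. Over-centre spring: below 0.20 it springs back into the teeth, beyond it flips to 0.40 and stays there. Takes up to about 5 N at the paddle.
- amber_bottle: Bystander: loose amber bottle, 48 mm diameter, 105 mm high, upright. Origin: centre of its underside.
- white_jar: Bystander: loose white jar with blue cap, 56 mm diameter, 60 mm high, upright. Origin: centre of its underside.
- beaker: Bystander: loose empty glass beaker, 56 mm diameter, 70 mm high, upright. Origin: centre of its underside.
- tip_box: Bystander: loose blue pipette-tip box, 115 by 80 by 53 mm high. Origin: centre of its underside.

How it is judged:
On the way, in this order (a step that is already met when the one before it is completed fails the run):
1. the fingers press on the pawl while it still holds the raised lid (contact force between the fingers and pawl above 0.8 N and value of joint pawl below 0.3 rad and value of joint lid above 0.2 rad).
2. the pawl is free while the lid is still up (value of joint pawl above 0.32 rad and value of joint lid above 0.2 rad), for 0.1 s.
3. the lid is pushed down until shut (value of joint lid below 0.04 rad), for 0.2 s.
At the end, for the whole second after the job is handed in: The lid is shut (joint lid below 0.04 rad), the pawl is still flipped free (joint pawl above 0.32 rad), and the bottle, jar, beaker and tip box are within 20 mm of where they stood (value of joint lid below 0.04 rad and value of joint pawl above 0.32 rad and linear speed of each of amber_bottle, white_jar, beaker below 0.02 m/s and distance of each of amber_bottle, white_jar, beaker, tip_box from where it was at the start of the episode below 0.02 m); the robot touches nothing.
It fails at once if the lid is raised (opened beyond 0.86 rad) (value of joint lid above 0.86 rad).
It fails at once if the lid is moved more than 40 mm while the pawl is engaged (below 0.15 rad) (value of joint pawl below 0.15 rad and distance of lid_push from where it was at the start of the episode above 0.04 m).
It fails at once if the lid is forced with more than 45 N while the pawl is engaged (below 0.15 rad) (value of joint pawl below 0.15 rad and contact force between the fingers and lid above 45 N).
It fails at once if a bystander is moved more than 20 mm, tipped or lifted (distance of any of amber_bottle, white_jar, beaker, tip_box from where it was at the start of the episode above 0.02 m or angle between any of amber_bottle, white_jar, beaker's own z axis and vertical above 0.4 rad).
It also fails if it takes over 45 s, if anything falls off the work surface, if the arm or the gripper's body presses on something with over 40 N, if the wrist force passes 120 N, or if a joint passes its speed limit or range.

## Working session

There is one attempt and no reset: what is moved stays moved. The work goes in short steps, Python scripts to look and compute and a tool call to move; the robot and the scene stay as the last step left them, time stands still between calls to the robot, and variables do not carry over. Pictures are saved under pics/ and viewed, and the job is handed in when it is done.

Besides the shell and the picture viewer there is one more tool, called by a JSON object that holds its "api" and its "payload", one argument or row to a line. move_arm: Moves the arm, as the interface text tells. Its arguments: {"type":"object","properties":{"motion":{"type":"array"},"grip_force":{"type":"number"}},"required":["motion"]}

```bash
mkdir -p pics; python3 - <<'E'
from station import bot,cams
import cv2
s=bot.read_state();print(s)
for n in ("scene","top"):
    cv2.imwrite(f"pics/{n}0.png",cams.read_camera(n)[:,:,::-1]);print(n,cams.camera_model(n))
print(cams.camera_model("wrist"))
E
```

```text
{'t': 0.0, 'qpos': array([-1.37897973e+00,  2.76593111e-01,  1.50609383e+00,  9.76167124e-06,
        1.36070224e+00, -1.20980156e-01]), 'joint_velocities': array([-1.19361252e-03, -8.86776164e-04,  1.60959567e-03, -6.49671553e-04,
       -7.94038767e-05,  5.78357278e-04]), 'effort': array([-5.56983468e-04, -4.16769683e+01, -2.45803249e+01, -1.65420365e-04,
        1.12573474e-02, -1.82253125e-06]), 'eef_pos': array([ 0.17685076, -0.54659251,  0.23045644]), 'tcp_rot': array([ 0.41645239,  0.57223992, -0.41558156,  0.57131501]), 'contact_force': array([-0.14718961, -0.90167308, -0.16045301]), 'ft_torque': array([ 0.0228073 , -0.03348753, -0.0129733 ]), 'finger_gap': 0.9979782365084597}
scene {'vfov': 51.17798499838564, 'cx': 315.94476673605374, 'cy': 236.61661648575847, 'dist': array([-0.05324658,  0.        ,  0.        ,  0.        ,  0.        ]), 'view': array([[ 0.36538847,  0.9308377 ,  0.00569551, -0.31755876],
       [ 0.69848619, -0.2701271 , -0.66268272, -0.30075723],
       [-0.61531155,  0.24611486, -0.74887861,  1.32031059],
       [ 0.        ,  0.        ,  0.        , 
[... 337 characters left out ...]
 5.70804030e-01],
       [ 1.58913064e-01,  5.65704000e-04, -9.87292418e-01,
         7.60631732e-01],
       [ 0.00000000e+00,  0.00000000e+00,  0.00000000e+00,
         1.00000000e+00]])}
{'vfov': 67.9794231973189, 'cx': 319.14599785576826, 'cy': 236.5142218321598, 'dist': array([-0.06967801,  0.        ,  0.        ,  0.        ,  0.        ]), 'mount': array([[-4.63579299e-04, -2.92795271e-01,  9.56175044e-01,
        -1.41813091e-01],
       [ 4.46570342e-04, -9.56175112e-01, -2.92795075e-01,
         7.54525873e-02],
       [ 9.99999793e-01,  2.91265681e-04,  5.74016673e-04,
         1.04402610e-03],
       [ 0.00000000e+00,  0.00000000e+00,  0.00000000e+00,
         1.00000000e+00]])}
```

View pics/scene0.png

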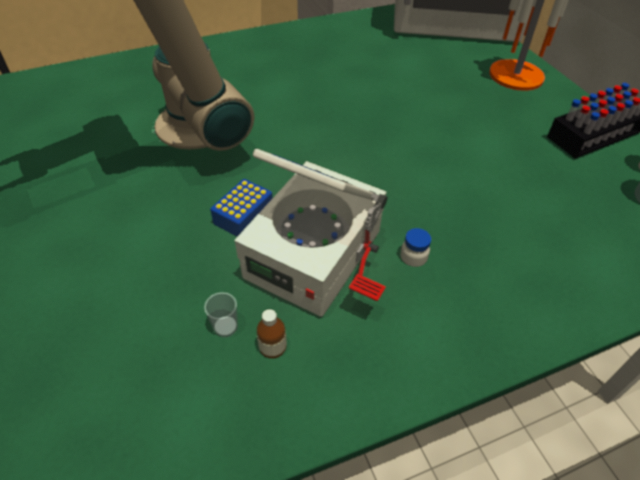

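View pics/top0.png

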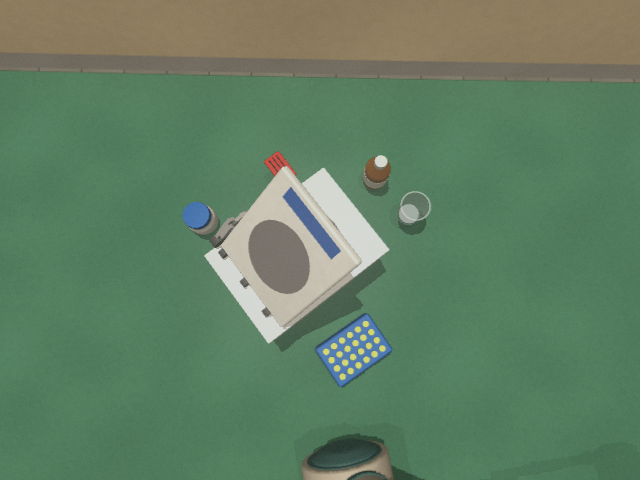

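The scene view shows the paddle at about (367,288), with the lid raised. In the top view the housing's top corners are at about (322,170), (388,249), (270,342) and (206,256), and the paddle is near (280,165).

```bash
cat > h.py <<'E'
import numpy as np, cv2
from station import bot,cams
from scipy.spatial.transform import Rotation as R
def K(m):
    f=240/np.tan(np.radians(m["vfov"])/2); return np.array([[f,0,m["cx"]],[0,f,m["cy"]],[0,0,1]])
def view(n,s=None):
    m=cams.camera_model(n)
    if n=="wrist":
        T=np.eye(4);T[:3,:3]=R.from_quat(s["tcp_rot"]).as_matrix();T[:3,3]=s["eef_pos"]
        return np.linalg.inv(T@m["mount"]),m
    return m["view"],m
def ray(n,p,s=None):
    V,m=view(n,s); u=cv2.undistortPoints(np.array([[p]],float),K(m),m["dist"])[0,0]
    d=V[:3,:3].T@np.array([u[0],u[1],1]); return -V[:3,:3].T@V[:3,3], d/np.linalg.norm(d)
def onz(n,p,z,s=None):
    c,d=ray(n,p,s); return c+d*(z-c[2])/d[2]
def proj(n,P,s=None):
    V,m=view(n,s); r,_=cv2.Rodrigues(V[:3,:3]); return cv2.projectPoints(np.array(P,float).reshape(-1,1,3),r,V[:3,3],K(m),m["dist"])[0][:,0]
E
python3 - <<'E'
from h import *
P=[onz("top",p,.122) for p in [(322,170),(388,249),(270,342),(206,256)]]
for p in P: print(p.round(3))
fr,fl,rl,rr=[p[:2] for p in P]
print("len",np.linalg.norm(fr-rr),np.linalg.norm(fl-rl),np.linalg.norm(fr-fl),np.linalg.norm(rl-rr))
v=(rr-fr)+(rl-fl); yaw=np.arctan2(v[1],v[0]); w=(fl-fr)+(rl-rr)
c=(fr+fl+rl+rr)/4; print("c",c,"yaw",yaw,"yaw from w",np.arctan2(w[1],w[0])-np.pi/2)
im=cv2.imread("pics/scene0.png"); hsv=cv2.cvtColor(im,cv2.COLOR_BGR2HSV)
m=((hsv[...,0]<6)|(hsv[...,0]>174))&(hsv[...,1]>180)&(hsv[...,2]>90)
n,l,st,ce=cv2.connectedComponentsWithStats(m.astype(np.uint8))
for i in range(1,n):
    if st[i,4]>20: print(st[i],ce[i])
E
python3 - <<'E'
import cv2
a=cv2.imread("pics/scene0.png")[210:320,320:440];b=cv2.imread("pics/top0.png")[130:270,180:320]
cv2.imwrite("pics/c1.png",cv2.resize(a,None,fx=6,fy=5));cv2.imwrite("pics/c2.png",cv2.resize(b,None,fx=4,fy=4))
E
```

```text
[0.677 0.085 0.122]
[ 0.543 -0.028  0.122]
[0.389 0.162 0.122]
[0.526 0.274 0.122]
len 0.24237302077325498 0.24487693677976 0.17507072160701773 0.1763745363657372
c [0.53376667 0.12334538] yaw 2.2504982355840673 yaw from w -4.022323210751754
[614  85   8   5  26] [617.57692308  87.38461538]
[631  89   8   5  26] [634.65384615  90.69230769]
[598  91   8   5  32] [601.65625  92.90625]
[616  93   7   6  31] [618.96774194  95.83870968]
[582  97   7   5  28] [585.10714286  98.67857143]
[633  97   7   6  29] [636.44827586  99.34482759]
[599  99   8   6  31] [602.80645161 101.64516129]
[617 102   8   7  33] [620.54545455 104.93939394]
[582 105   8   6  32] [585.78125 107.71875]
[600 109   9   6  35] [604.11428571 111.31428571]
[350 241  35  59 646] [366.16099071 280.81424149]
```

View pics/c1.png

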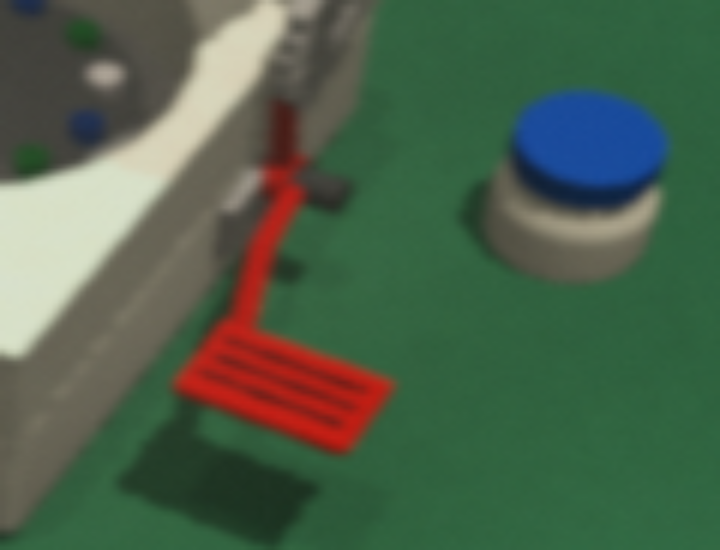

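View pics/c2.png

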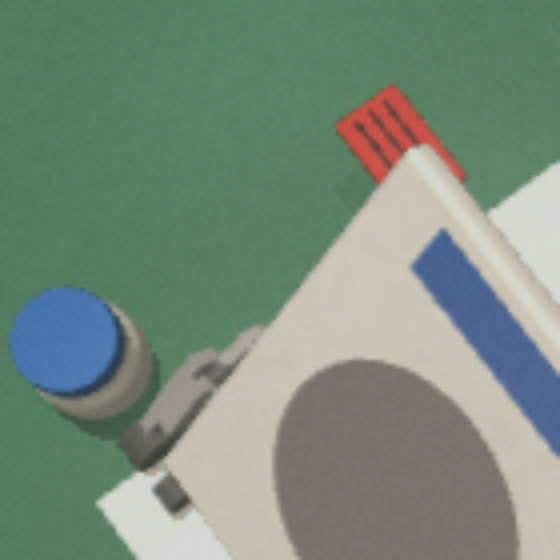

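```bash
cat >> h.py <<'E'
def tri(obs):
    A=np.zeros((3,3));b=np.zeros(3);
    for n,p in obs:
        c,d=ray(n,p);M=np.eye(3)-np.outer(d,d);A+=M;b+=M@c
    P=np.linalg.solve(A,b)
    return P,[float(np.linalg.norm((np.eye(3)-np.outer(d,d))@(P-c))) for c,d in [ray(n,p) for n,p in obs]]
C=np.array([0.534,0.123]);YAW=2.255
def own(P): 
    c,s=np.cos(YAW),np.sin(YAW); return np.array([[c,s],[-s,c]])@(np.array(P)[:2]-C)
def world(x,y):
    c,s=np.cos(YAW),np.sin(YAW); return np.array([[c,-s],[s,c]])@np.array([x,y])+C
E
python3 - <<'E'
from h import *
for nm,a,b in [("pad fo",(278,151.3),(378,298.5)),("pad ro",(264.3,161.8),(385.8,286.6)),
  ("lid fr",(288,168),(345,186)),("lid fl",(360,262),(256,150))]:
    P,e=tri([("top",a),("scene",b)]);print(nm,P.round(4),own(P).round(4),np.round(e,4))
for z in(.07,.078,.085):
    P=onz("scene",(368.2,286.8),z);print(z,P.round(4),own(P).round(4))
s=bot.read_state();print(R.from_quat(s["tcp_rot"]).as_matrix().round(3))
# lid angle from strip in the top view
im=cv2.imread("pics/top0.png");h=cv2.cvtColor(im,cv2.COLOR_BGR2HSV);m=((h[...,0]>105)&(h[...,0]<125)&(h[...,1]>110)).astype(np.uint8);m[300:]=0;m[:,:270]=0
cn=max(cv2.findContours(m,0,2)[0],key=cv2.contourArea);r=cv2.minAreaRect(cn);print(r)
for th in np.arange(.4,.86,.05):
    x=.09-.185*np.cos(th)-.01*np.sin(th)*-1*1; z=.128+.185*np.sin(th)+.01*np.cos(th)
    w=world(x,0);print(round(th,2),proj("top",[[*w,z]]).round(1),z)
for y0 in range(2):
    pass
for n,p,z in[("bottle",(381,160),.105),("jar",(198,215),.06),("beaker",(415,207),.07),("box",(354,350),.053)]:
    P=onz("top",p,z);print(n,P.round(3),own(P).round(3))
E
```

```text
pad fo [0.725  0.1678 0.0819] [-0.086  -0.1763] [0.002 0.002]
pad ro [0.7057 0.1925 0.079 ] [-0.0546 -0.177 ] [0.0022 0.0022]
lid fr [0.6317 0.1339 0.2721] [-0.0533 -0.0826] [0.0047 0.0047]
lid fl [0.5043 0.034  0.276 ] [-0.0502  0.0792] [0.0027 0.0027]
0.07 [0.6895 0.1693 0.07  ] [-0.0624 -0.1498]
0.078 [0.6945 0.1662 0.078 ] [-0.068  -0.1517]
0.085 [0.6989 0.1635 0.085 ] [-0.0728 -0.1534]
[[-0.     0.951  0.308]
 [ 0.002  0.308 -0.951]
 [-1.     0.    -0.002]]
((310.8559875488281, 222.61236572265625), (80.23516082763672, 11.632463455200195), 52.02839660644531)
0.4 [[334.7 213.5]] 0.20925300326712917
0.45 [[332.6 214. ]] 0.21747309483410437
0.5 [[330.2 214.8]] 0.22546955026068127
0.55 [[327.4 215.8]] 0.233222382572767
0.6 [[324.4 217. ]] 0.24071221372717833
0.65 [[321.1 218.4]] 0.24792032304665784
0.7 [[317.6 220.1]] 0.25482869401181774
0.75 [[313.7 222. ]] 0.261420059293055
0.8 [[309.6 224.2]] 0.26767794390988336
0.85 [[305.2 226.6]] 0.273586706409804
bottle [ 0.703 -0.018  0.105] [-0.217 -0.042]
jar [0.608 0.31  0.06 ] [ 0.098 -0.175]
beaker [ 0.628 -0.084  0.07 ] [-0.22   0.058]
box [0.373 0.023 0.053] [0.024 0.188]
```

{"api": "move_arm", "payload": {
  "motion": [-0.5,0.8,-0.6,0,0,0,1,-0.5,0.8,-0.6,0,0,0,1,-0.5,0.8,-0.6,0,0,0,1,-0.5,0.8,-0.6,0,0,0,1,-0.5,0.8,-0.6,0,0,0,1,-0.5,0.8,-0.6,0,0,0,1,-0.5,0.8,-0.6,0,0,0,1,-0.5,0.8,-0.6,0,0,0,1,-0.5,0.8,-0.6,0,0,0,1,-0.5,0.8,-0.6,0,0,0,1],
  "grip_force": 40
}}

```text
t: 0.93
eef_pos: [0.3503, -0.3004, 0.3817]
tcp_rot: [0.416, 0.572, -0.416, 0.572]
contact_force: [-0.3, 0.1, 0.4]
finger_gap: 0.003
```

{"api": "move_arm", "payload": {
  "motion": [0,0.8,-0.57,0,0,0,1,0,0.8,-0.57,0,0,0,1,0,0.8,-0.57,0,0,0,1,0,0.8,-0.57,0,0,0,1,0,0.8,-0.57,0,0,0,1,0,0.8,-0.57,0,0,0,1,0,0.8,-0.57,0,0,0,1,0,0.8,-0.57,0,0,0,1,0,0.8,-0.57,0,0,0,1,0,0.8,-0.57,0,0,0,1]
}}

```text
t: 1.77
eef_pos: [0.5261, -0.064, 0.3809]
tcp_rot: [0.416, 0.572, -0.416, 0.572]
contact_force: [0.3, -0.6, -0.7]
finger_gap: 0.002
```

```bash
python3 - <<'E'
from h import *
s=bot.read_state();print(s['t'],s['qpos'].round(3),s['eef_pos'],s['finger_gap'],s['contact_force'])
print(R.from_quat(s["tcp_rot"]).as_matrix().round(3))
cv2.imwrite("pics/s1.png",cams.read_camera("scene")[:,:,::-1])
E
```

```text
1.7667 [-0.252  0.16   1.299 -0.     1.683  1.006] [ 0.52608846 -0.06400306  0.38085121] 0.0023323898342882056 [ 0.29987137 -0.63776068 -0.73772984]
[[-0.001  0.951  0.308]
 [ 0.     0.308 -0.951]
 [-1.    -0.001 -0.   ]]
```

View pics/s1.png

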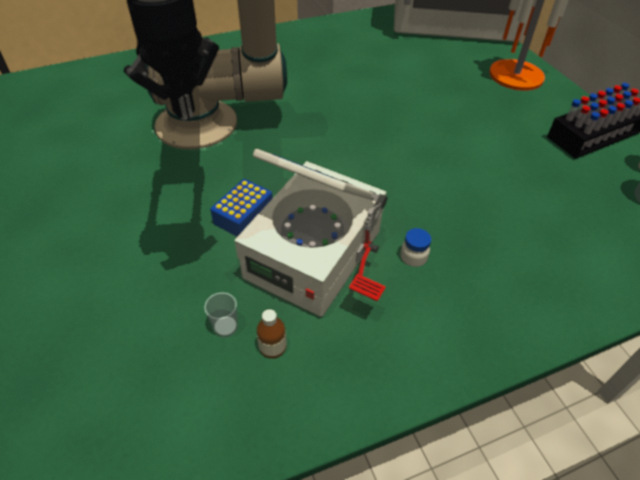

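{"api": "move_arm", "payload": {
  "motion": [0,0.8,-0.57,0,0,0,1,0,0.8,-0.57,0,0,0,1,0,0.8,-0.57,0,0,0,1,0,0.8,-0.57,0,0,0,1,0,0.8,-0.57,0,0,0,1,0,0.8,-0.57,0,0,0,1,0,0.8,-0.57,0,0,0,1,0,0.8,-0.57,0,0,0,1,0,0.8,-0.57,0,0,0,1,0,0.8,-0.57,0,0,0,1]
}}

```text
t: 2.65
eef_pos: [0.7019, 0.1722, 0.3806]
tcp_rot: [0.416, 0.572, -0.416, 0.572]
contact_force: [0.4, -0.1, -0.5]
finger_gap: 0.002
```

```bash
python3 - <<'E'
from h import *
s=bot.read_state();print(s['t'],s['qpos'].round(3),s['eef_pos'],s['finger_gap'],s['contact_force'])
print(proj("scene",[s['eef_pos']]))
cv2.imwrite("pics/s2.png",cams.read_camera("scene")[:,:,::-1])
cv2.imwrite("pics/t2.png",cams.read_camera("top")[:,:,::-1])
s=bot.read_state();cv2.imwrite("pics/w2.png",cams.read_camera("wrist")[:,:,::-1])
E
```

```text
2.65 [ 0.144  0.493  0.81  -0.     1.84   1.402] [0.70187889 0.17215571 0.38057203] 0.001710601564429104 [ 0.39887022 -0.12621007 -0.47096777]
[[394.34683493 152.10848009]]
```

View pics/s2.png

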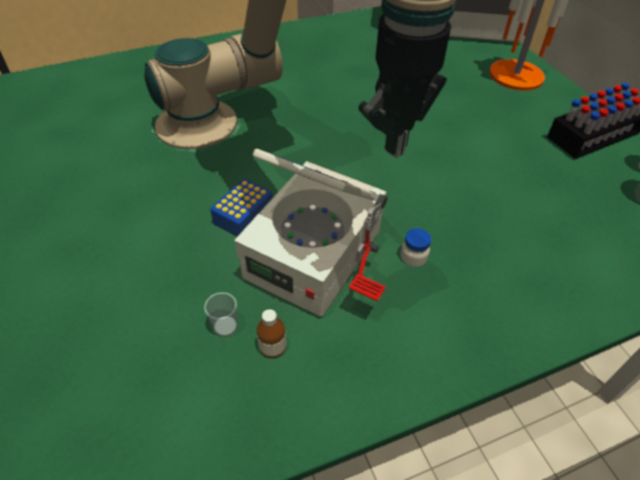

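View pics/t2.png

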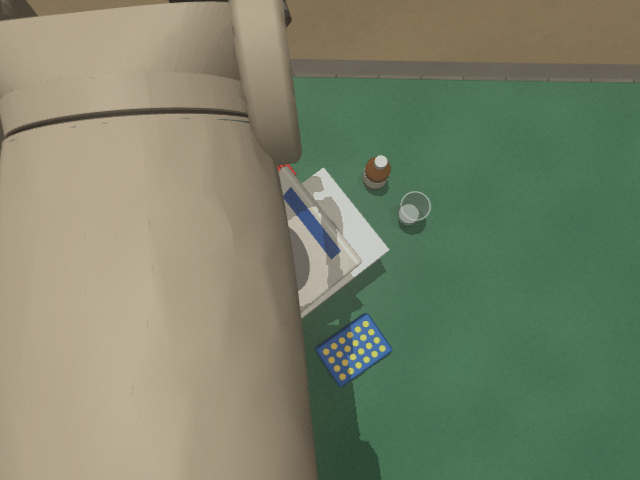

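View pics/w2.png

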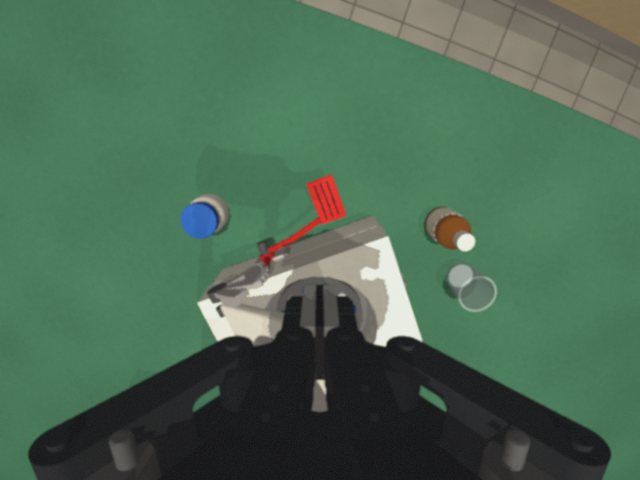

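```bash
python3 - <<'E'
from h import *
q=np.array([[.276593,1.506094],[.160,1.299],[.493,.810]]);s=bot.read_state();q[2]=s['qpos'][1:3]
r=np.sqrt(np.array([.17685**2+.54659**2,.52609**2+.064**2,.70188**2+.17216**2])-.0695**2);z=np.array([.23046,.38085,.38057])
A=[];b=[]
for (a,e),R_,Z in zip(q,r,z):
    p=a+e
    A.append([np.sin(a),np.sin(p),np.cos(p),0]);b.append(R_)
    A.append([np.cos(a),np.cos(p),-np.sin(p),1]);b.append(Z)
x,res,_,_=np.linalg.lstsq(np.array(A),np.array(b),rcond=None);print(x,np.array(A)@x-b)
A1=np.hstack([A,np.array([[1,0]]*3).reshape(3,2)[:, :1].repeat(2,0)*np.array([1,0]*3)[:,None]])
x1=np.linalg.lstsq(A1,np.array(b),rcond=None);print(x1[0],x1[3],A1@x1[0]-b)
E
```

```text
[ 0.62278825  0.42241851  0.06121804 -0.21983008] [-0.00010132  0.0001397   0.00044099  0.00044413 -0.00021391 -0.00058383]
[ 0.62408625  0.42369417  0.06090142 -0.22143362 -0.00166567] [2.97621673 2.43741998 0.35862097 0.24286594 0.11629681] [-9.88105151e-05 -1.73930587e-04  2.14488945e-04  5.78966349e-04
 -1.15678430e-04 -4.05035762e-04]
```

The tool is above the paddle. The kinematic fit puts the forearm well above the lid. Next I'll turn the tool so its wide side runs along the lid's edge, then descend partway.

{"api": "move_arm", "payload": {
  "motion": [0,0,0,-0.93,0,0,1,0,0,0,-0.93,0,0,1,0,0,0,-0.93,0,0,1,0.8,0,0,-0.93,0,0,1,0.8,0,0,-0.93,0,0,1,0.8,0,0,0,0,0,1,0.8,0,0,0,0,0,1,0.8,0,0,0,0,0,1,0.8,0,0,0,0,0,1,0.8,0,0,0,0,0,1]
}}

```text
t: 3.63
eef_pos: [0.7004, 0.1695, 0.2127]
tcp_rot: [0.303, 0.639, -0.304, 0.639]
contact_force: [0.4, -0.4, 0.4]
finger_gap: -0.0
```

```bash
python3 - <<'E'
from h import *
s=bot.read_state();print(s['t'],s['qpos'].round(3),s['eef_pos'],own(s['eef_pos']),s['contact_force'])
print(R.from_quat(s["tcp_rot"]).as_matrix().round(3))
w=cams.read_camera("wrist")[:,:,::-1].copy()
P=[[*world(x,y),.08] for x in(-.087,-.053) for y in(-.12,-.176)]+[[*world(-.07,-.148),.08],[*s['eef_pos'][:2],.08]]
for p in proj("wrist",P,s): cv2.circle(w,(int(p[0]),int(p[1])),3,(255,255,0),1)
cv2.imwrite("pics/w3.png",w)
cv2.imwrite("pics/s3.png",cams.read_camera("scene")[:,:,::-1])
E
```

```text
3.6333 [ 1.410e-01  5.080e-01  1.181e+00 -1.000e-03  1.453e+00  1.029e+00] [0.70036811 0.16946532 0.21266626] [-0.06914696 -0.1582911 ] [ 0.38930808 -0.35458951  0.38346571]
[[-0.     0.775  0.632]
 [-0.001  0.632 -0.775]
 [-1.    -0.001  0.   ]]
```

View pics/s3.png

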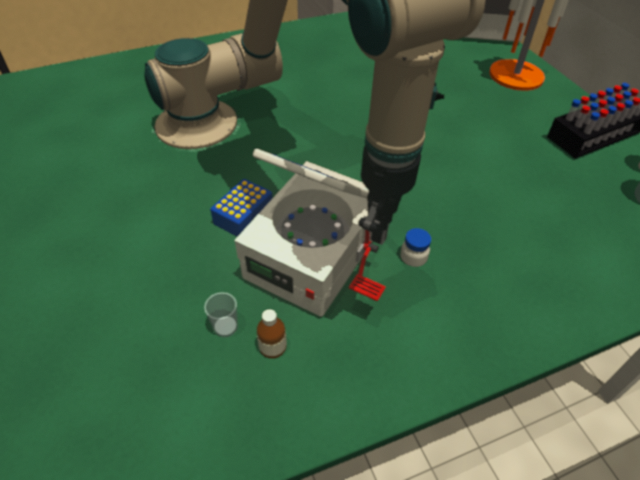

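View pics/w3.png

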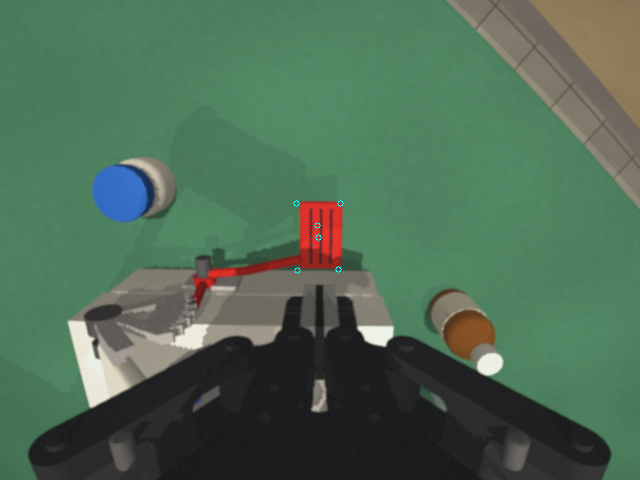

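The projected paddle corners line up with the image to about 2 mm. The paddle spans (298–342, 202–270), and the TCP projects inside it. Pressing now.

{"api": "move_arm", "payload": {
  "motion": [0.6,0,0.05,0,0,0,1,0.6,0,0.05,0,0,0,1,0.6,0,0,0,0,0,1,0.6,0,0,0,0,0,1,0.6,0,0,0,0,0,1,0.3,0,0,0,0,0,1,0.2,0,0,0,0,0,1,0.2,0,0,0,0,0,1,0.2,0,0,0,0,0,1,0,0,0,0,0,0,1]
}}

```text
t: 4.57
eef_pos: [0.7031, 0.1686, 0.096]
tcp_rot: [0.303, 0.639, -0.303, 0.639]
contact_force: [-0.3, -0.5, 0.2]
finger_gap: -0.004
```

{"api": "move_arm", "payload": {
  "motion": [0.2,0,0,0,0,0,1,0.2,0,0,0,0,0,1,0.2,0,0,0,0,0,1,0.2,0,0,0,0,0,1,0.2,0,0,0,0,0,1,0.2,0,0,0,0,0,1,0.2,0,0,0,0,0,1,0.1,0,0,0,0,0,1,0,0,0,0,0,0,1,0,0,0,0,0,0,1]
}}

```text
t: 5.4
eef_pos: [0.7029, 0.1689, 0.0507]
tcp_rot: [0.303, 0.639, -0.303, 0.639]
contact_force: [-0.4, -0.4, 0.0]
finger_gap: 0.002
```

```bash
python3 - <<'E'
from h import *
s=bot.read_state();print(s['t'],s['eef_pos'],own(s['eef_pos']),s['contact_force'])
w=cams.read_camera("wrist")[:,:,::-1].copy()
cv2.imwrite("pics/w4.png",w)
cv2.imwrite("pics/s4.png",cams.read_camera("scene")[:,:,::-1])
E
```

```text
5.4 [0.70285279 0.16892421 0.05068764] [-0.07113673 -0.15987452] [-0.35423353 -0.35021259  0.03980309]
```

View pics/s4.png

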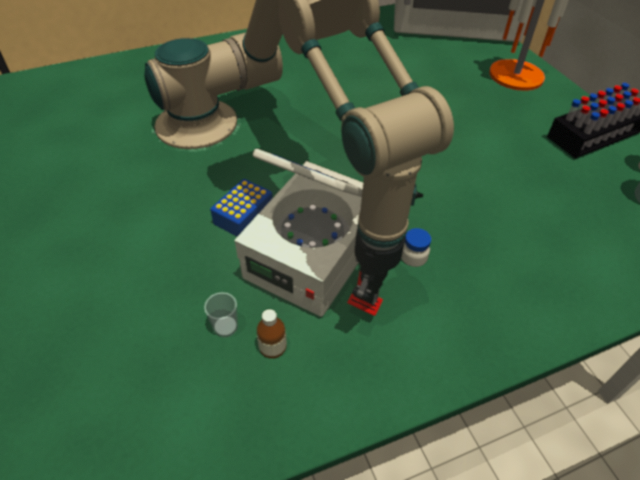

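View pics/w4.png

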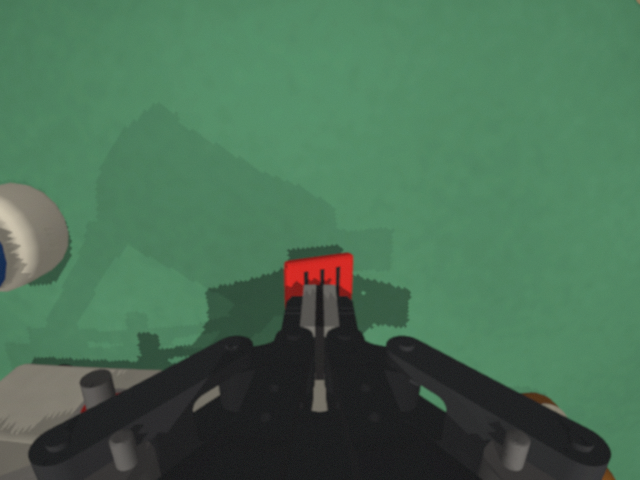

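There is no force at z = 0.051, so the pawl has probably flipped. I'll lift straight up and check the paddle height.

{"api": "move_arm", "payload": {
  "motion": [-0.5,0,0,0,0,0,1,-0.9,0,0,0,0,0,1,-1,0,0,0,0,0,1,-1,0,0,0,0,0,1,-1,0,0,0,0,0,1,-1,0,0,0,0,0,1,-1,0,0,0,0,0,1,-1,0,0,0,0,0,1,-1,0,0,0,0,0,1,-1,0,0,0,0,0,1]
}}

```text
t: 6.33
eef_pos: [0.7029, 0.1688, 0.3356]
tcp_rot: [0.303, 0.639, -0.303, 0.639]
contact_force: [0.6, 0.1, -0.7]
finger_gap: -0.0
```

```bash
python3 - <<'E'
from h import *
s=bot.read_state();print(s['t'],s['eef_pos'],s['contact_force'])
w=cams.read_camera("scene")[:,:,::-1].copy()
for z,c in((.08,(255,255,0)),(.043,(0,255,255))):
  for p in proj("scene",[[*world(x,y),z] for x in(-.087,-.053) for y in(-.12,-.176)]): cv2.circle(w,(int(p[0]),int(p[1])),1,c,-1)
cv2.imwrite("pics/s5.png",cv2.resize(w[210:330,310:450],None,fx=5,fy=5))
cv2.imwrite("pics/s5f.png",w)
E
```

```text
6.3333 [0.70290455 0.16881871 0.33560041] [ 0.63498521  0.09570419 -0.70668953]
```

View pics/s5.png

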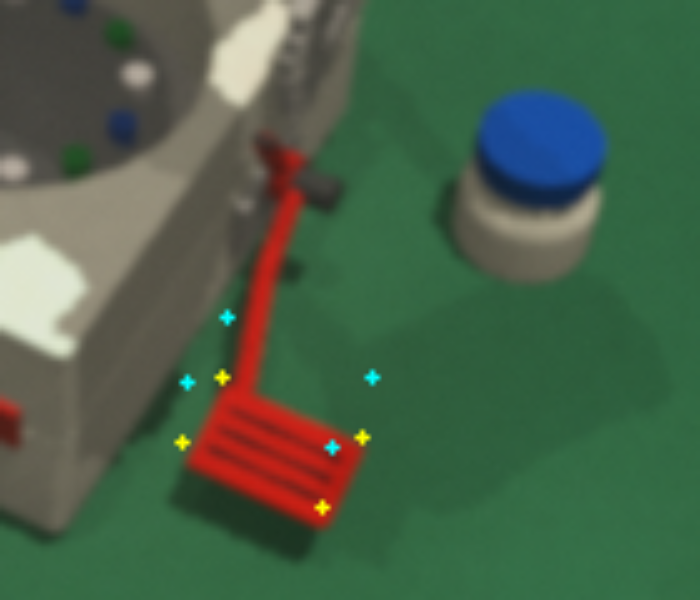

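View pics/s5f.png

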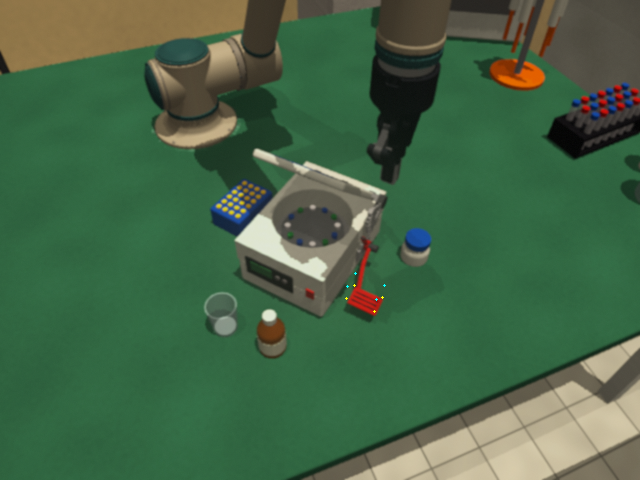

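The paddle stays down by itself: its outline matches the z = 0.043 corners, not those for z = 0.08. Now to the lid.

{"api": "move_arm", "payload": {
  "motion": [0,-0.9,-0.3,0,0,0,1,0,-0.9,-0.3,0,0,0,1,0,-0.9,-0.3,0,0,0,1,0,-0.9,-0.3,0,0,0,1,0,-0.9,-0.3,0,0,0,1,0,-0.9,-0.3,0,0,0,1,0.3,0,0,0,0,0,1,0.3,0,0,0,0,0,1,0.3,0,0,0,0,0,1,0,0,0,0,0,0,1]
}}

```text
t: 7.22
eef_pos: [0.5434, 0.1083, 0.3037]
tcp_rot: [0.302, 0.64, -0.304, 0.638]
contact_force: [0.2, 0.4, -0.5]
finger_gap: -0.002
```

```bash
python3 - <<'E'
from h import *
s=bot.read_state();print(s['t'],s['eef_pos'],own(s['eef_pos']),s['contact_force'],s['qpos'].round(2))
cv2.imwrite("pics/s6.png",cams.read_camera("scene")[:,:,::-1])
s=bot.read_state();cv2.imwrite("pics/w6.png",cams.read_camera("wrist")[:,:,::-1])
for t in np.arange(.8,-.01,-.1):
    L=.165; print(round(t,1),round(.09-L*np.cos(t)+.01*np.sin(t),4),round(.128+L*np.sin(t)+.01*np.cos(t),4))
E
```

```text
7.2167 [0.54337316 0.10830868 0.30366181] [-0.017309    0.00202226] [ 0.22254648  0.40967688 -0.49469375] [0.07 0.21 1.41 0.   1.52 0.96]
0.8 -0.0178 0.2533
0.7 -0.0298 0.2419
0.6 -0.0405 0.2294
0.5 -0.05 0.2159
0.4 -0.0581 0.2015
0.3 -0.0647 0.1863
0.2 -0.0697 0.1706
0.1 -0.0732 0.1544
0.0 -0.075 0.138
```

View pics/s6.png

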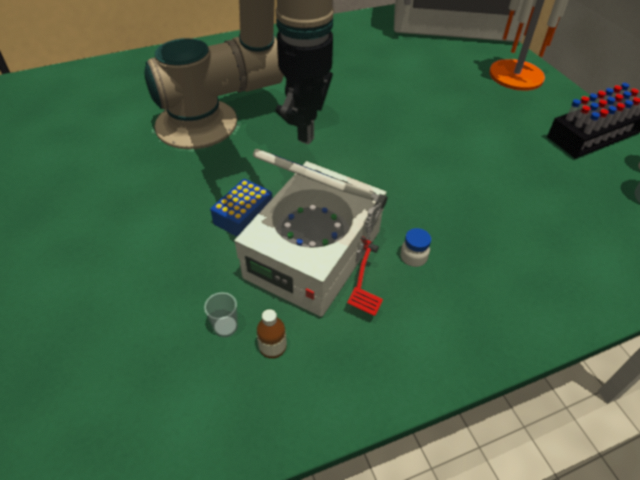

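View pics/w6.png

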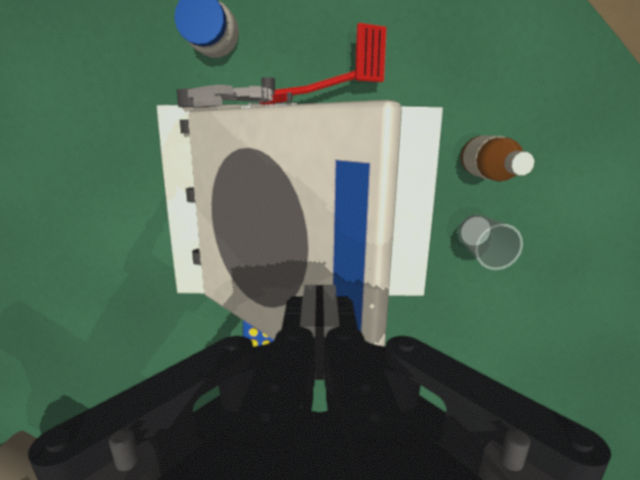

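{"api": "move_arm", "payload": {
  "motion": [0.4,0,0,0,0,0,1,0.4,0,0,0,0,0,1,0.4,0,0,0,0,0,1,0.4,0,0,0,0,0,1,0.3,0,0.2,0,0,0,1,0.3,0,0.2,0,0,0,1,0.3,0,0.2,0,0,0,1,0.3,0,0.2,0,0,0,1,0.3,0,0.2,0,0,0,1,0.3,0,0.2,0,0,0,1]
}}

```text
t: 8.15
eef_pos: [0.5678, 0.0799, 0.2047]
tcp_rot: [0.303, 0.638, -0.303, 0.639]
contact_force: [-1.6, 0.7, 4.2]
finger_gap: -0.005
```

```bash
python3 - <<'E'
from h import *
s=bot.read_state();print(s['t'],s['eef_pos'],own(s['eef_pos']),s['contact_force'],s['qpos'].round(2))
cv2.imwrite("pics/s7.png",cams.read_camera("scene")[:,:,::-1])
E
```

```text
8.15 [0.56779279 0.07991624 0.20468331] [-0.05474552  0.00104455] [-1.60878182  0.72204996  4.21523264] [0.02 0.29 1.55 0.   1.3  0.9 ]
```

View pics/s7.png

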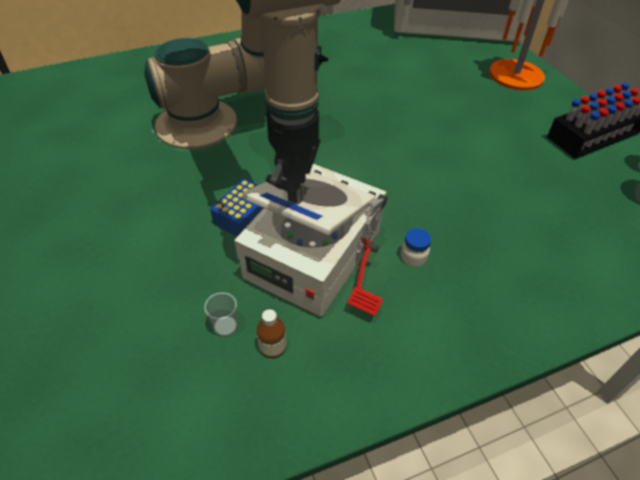

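The lid is going down at about 4 N, and the paddle is still down at about (365,301). Continuing.

{"api": "move_arm", "payload": {
  "motion": [0.3,0,0.1,0,0,0,1,0.3,0,0.1,0,0,0,1,0.3,0,0.1,0,0,0,1,0.3,0,0.05,0,0,0,1,0.3,0,0.05,0,0,0,1,0.3,0,0,0,0,0,1,0.15,0,0,0,0,0,1,0.1,0,0,0,0,0,1,0.1,0,0,0,0,0,1,0,0,0,0,0,0,1]
}}

```text
t: 9.03
eef_pos: [0.5735, 0.0713, 0.1391]
tcp_rot: [0.303, 0.639, -0.303, 0.638]
contact_force: [0.3, -0.9, 0.8]
finger_gap: -0.0
```

{"api": "move_arm", "payload": {
  "motion": [0.05,0,0,0,0,0,1,0.05,0,0,0,0,0,1,0.05,0,0,0,0,0,1,0,0,0,0,0,0,1,0,0,0,0,0,0,1,0,0,0,0,0,0,1,0,0,0,0,0,0,1,0,0,0,0,0,0,1,0,0,0,0,0,0,1,0,0,0,0,0,0,1]
}}

```text
t: 9.87
eef_pos: [0.5735, 0.0713, 0.1379]
tcp_rot: [0.303, 0.639, -0.303, 0.639]
contact_force: [-2.8, -0.6, 15.3]
finger_gap: 0.002
```

Hard stop reached: 15 N at z = 0.138, which is the shut height of the lid's top face. Retracting.

{"api": "move_arm", "payload": {
  "motion": [-0.2,0,0,0,0,0,1,-0.4,0,0,0,0,0,1,-0.8,0,0,0,0,0,1,-1,0,0,0,0,0,1,-1,0,0,0,0,0,1,-1,0,0,0,0,0,1,-1,0,0,0,0,0,1,-1,0,0,0,0,0,1,-0.5,0,0,0,0,0,1,0,0,0,0,0,0,1]
}}

```text
t: 10.7
eef_pos: [0.5746, 0.0717, 0.3458]
tcp_rot: [0.304, 0.637, -0.302, 0.64]
contact_force: [0.9, 0.1, 0.2]
finger_gap: -0.001
```

```bash
python3 - <<'E'
from h import *
s=bot.read_state();print(s['t'],s['eef_pos'],s['contact_force'])
im=cams.read_camera("scene")[:,:,::-1].copy();cv2.imwrite("pics/s8.png",im)
s=bot.read_state();w=cams.read_camera("wrist")[:,:,::-1].copy()
for L in (.005,.205):
  for y in(-.084,.084):
    p=proj("wrist",[[*world(.09-L,y),.138]],s)[0]; cv2.circle(w,(int(p[0]),int(p[1])),4,(0,255,255),1)
cv2.imwrite("pics/w8.png",w)
E
```

```text
10.7 [0.57463619 0.07172261 0.34583542] [0.94729693 0.13440172 0.17845721]
```

View pics/s8.png

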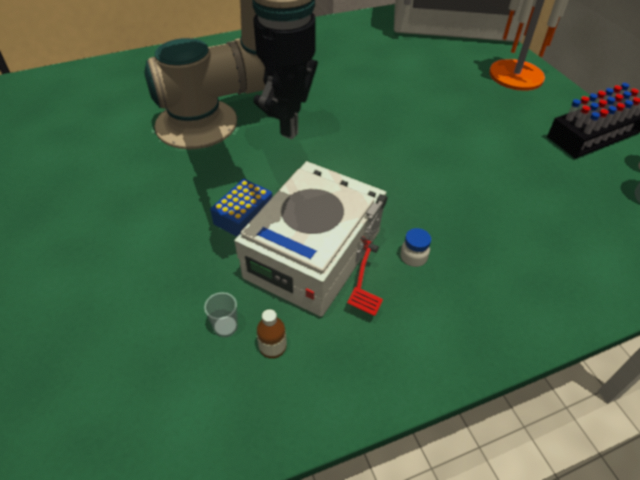

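View pics/w8.png

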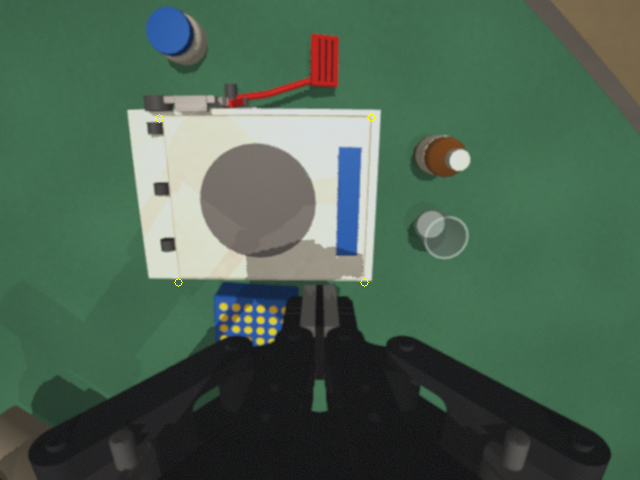

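The lid is level and shut: its corners match the projected shut corners in the wrist view. The paddle is down at about (365,301), all four bystanders are where they were, and the arm is clear. Handing in.

```bash
python3 -c "
from station import bot
print(bot.hand_in())"
```

```text
the job is handed in; nothing more can be done
None
```

I pressed the pawl paddle down with closed fingertips until it flipped, then pushed the lid down along its arc until it was shut. I handed the job in at about 11 s of the 45 s allowed; the hand-in gives no verdict.

- **Pawl:** after I lifted off, the paddle stayed down at about 43 mm. It was still down after the lid was shut. I have no force reading from the moment of pressing; it read zero once the pawl had flipped.
- **Lid:** it took about 4 N partway down. At the end it met the hard stop, with 15 N at z = 0.138 m, the shut height of its top face. The corners I projected for a shut lid matched the last wrist picture.
- **Bystanders:** the bottle, jar, beaker and tip box look unmoved in the last pictures. I judged this by eye and did not measure it.
- **Arm:** it ended clear of everything, with the tool about 0.2 m above the shut lid.

No check failed. The only disagreement was small offsets of about 2 mm in the image projections, which is within the calibration.

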